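# Open the child-resistant cap of the printer cleaner

### The arm

A 6-joint arm with a two-finger parallel gripper is mounted at the origin on a cart in front of the work surface, level with it; the furniture and walls round the work are solid. World frame = base frame: x ahead of the robot, y to its left, z up, the work surface at z = 0. Lengths are in mm, angles in degrees, forces in N, time in s.
With the tool pointing down it reaches from about 300 to 850 mm from the base axis. Payload 4.2 kg.
Tool frame: the origin (TCP) lies at the very end of the fingers, on their centre line; the grasp point (between the pads) lies 19 mm behind it (env.grasp_offset is the distance from the TCP to the grasp point, in mm); z points along the fingers, y is the line along which they close (so a half turn about z gives the same grasp; the last joint's range is limited). The gripper opens to 91 mm and grips with 3 to 60 N. Pads are 32 mm wide; open, the fingers measure 118 mm over their backs; the gripper's body (76 mm by 178 mm) begins 60 mm behind the grasp point.
Start: joints at [-74.943, 18.312, 89.639, -0, 72.044, -1.146], TCP at [160.454, -552.175, 213.976] pointing down, gripper open.
Joint ranges: [-177.97, 177.97], [-48.28, 115.42], [12.27, 149.76], [-77.06, 257.06], [2.81, 150.46], [-146.56, 146.56]. Speed limits (degrees/s): [147.25, 147.25, 180, 180, 180, 180].

### API

Orientations are given as [roll, pitch, yaw] about the fixed x, y, z axes, in that order (R = Rz(yaw) Ry(pitch) Rx(roll)).
In Python, from workcell import env, eyes gives the robot as it stands.
- The arm moves only by the tool send_rows, never from a script. Its arguments are lists of equal length, an entry for each row: "grip": the opening, from -1 (shut) to 1 (fully open), so that 0 is half open; "xyz": the shift along the world's x, y, z in m, a list of three; "yaw": the turn about the world's z in degrees. A call has 1 to 8 rows; each row is the pose to reach, as a shift and turn from the pose commanded when the call began; what a row does not reach only later rows make up. A row lasts 1/12 s, in which the tool goes at most 41.7 mm and 7.16 degrees, less where a joint would pass 70% of its speed; a pose out of reach is approached as far as the arm can. A call with a gripper value outside its range is refused whole. The fingers move at their own pace and stop on an object; "grip_force" is the grip in N (left out, the last holds). Time passes only in rows, so rows that repeat a pose let the fingers close. It gives the time, the measured TCP pose, the force, the opening and the grip force at its end, in the units of the state.
- env.state(): the state, without advancing time (a new reading comes with each control period).
- eyes.grab_frame(name): name is "side" or "top"; returns a dict with "frame" (400x640x3 uint8, red, green, blue), "fx", "fy", "cx", "cy" (pixels), "D" ([k1, k2, p1, p2, k3] as OpenCV has them; the pictures are not rectified), "pose" (4x4, takes a point from camera to world coordinates). Camera axes: x right, y down, z forward; pixel columns grow to the right and rows downward; lengths in mm; the calibration is good to about 2 mm. A picture is of the moment at which its call begins. There is no depth.
- env.job_done(): hands the job in; it is judged then, once.
The state is a dict: "time_s": time; "qpos": joint angles; "qvel": joint speeds; "effort": joint torques, N m; "ee_pos": TCP position; "ee_rot": TCP orientation; "force": force on the tool from outside, world axes, zero at the start; "torque": the same for the moment, N m; "gripper_width": finger opening in mm; "gripper_force": force on a finger pad.
Only numpy, scipy, OpenCV 4.12 (cv2) and the standard library are available. Lean on these libraries where they do the work, as an engineer would, in place of code of your own. Each camera call takes 0.05 s, during which the arm holds its last target. There are 200 camera calls.

### The job

Open the bottle of printer cleaner in its holder: press its red child-resistant cap down firmly, but with no more than about 2.5 kg of push, and keep pressing while you turn it anticlockwise until it is unlocked, then lift the cap off. Set it down right way up, without dropping it, wholly on the round cork coaster, and let go. Leave the coin rolls and the glue stick where they are.

Things in the scene. Friction and masses are not known exactly. Their poses are not given: they have to be found in the camera images.
- cap_center (a point): centre of the red ribbed round cap (shell 50 mm diameter, 33 mm tall, 60 g in all), half-way up; z is its axis. Closed, its lower edge is 91 mm above the worktop, its top 124 mm. The shell rides on a spring over an inner half; turned alone it only spins or ratchets. Pressed, it sinks 2 to 6 mm (differs each time, not visible) against the spring (2.4 to 6 N), then ratchet balls meet the rigid inner half.
- bottle_mouth (a point): point on the axis of the fixed white bottle with a blue band, at the top of its neck, 104 mm above the worktop; a closed cap has its centre 3.5 mm above it. Below the cap the bottle's shoulder widens to 66 mm diameter at 64 mm height. The bottle is clamped upright in a black holder with a square foot 96 mm wide and does not move.
- cap_thread (a joint): how far the cap's inner half has been turned open (anticlockwise from above), rad: 0 locked, 0.95 or more unlocked, stop at 1.15, where the shell just clicks on. It turns stiffly (about 0.1 N m) and stays where it is left. Up to 22 degrees of hand turn are lost before the ratchet bites and about 6 in play.
- coaster_top (a point): centre of the upper face of the fixed round cork coaster, 96 mm diameter, 6 mm thick, lying on the worktop; a cap standing on it has its centre 16.5 mm above this point
- coin_roll_0: standing paper roll of coins, 26 mm diameter, 52 mm tall; origin at the centre of its underside; bystander
- coin_roll_1: the other standing roll of coins, 26 mm diameter, 52 mm tall; origin at the centre of its underside; bystander
- glue_stick: standing white and yellow glue stick, 27 mm diameter, 92 mm tall; origin at the centre of its underside; bystander
- cap: the whole loose cap (inner half carrying the shell); origin on its axis at its lower edge, 16.5 mm below the cap's centre; z up. The shell drags the inner half round only while pressed with about 11 N or more (15 to 20 N works well); with less it clicks over, 22 degrees a click. Above 25 N the bottle is damaged. Once unlocked it lifts straight off; locked, it gives only 1.5 mm when pulled up.
- neck_seat: small grey disc in the bottle's neck, under the cap, 26 mm diameter, that bears the push on the cap; it turns with the cap's inner half; origin on the bottle's axis at the worktop
- bottle: the fixed bottle with its holder; origin on its axis at the worktop
- coaster: the fixed cork coaster; origin at the centre of its underside
Not all that is in view belongs to the job. What is shaped like the cap but grey or yellow is not meant. Leave any green look-alike of the coaster alone.

How it is judged (in metres and radians):
On the way, in this order (a step that is already met when the one before it is completed fails the run):
1. the cap's inner half is turned open on the bottle (value of joint cap_thread above 0.95 rad and distance between cap and bottle_mouth below 0.03 m), for 0.1 s.
2. the cap is held clear above the neck (z of cap in the frame of bottle_mouth above 0.02 m and contact force between the fingers and cap above 0.5 N), for 0.1 s.
At the end, for the whole second after the job is handed in: The cap stands right way up (within 7 degrees) and at rest wholly on the coaster (axis within 23 mm of its centre), released (horizontal distance between cap_center and coaster_top below 0.023 m and z of cap_center in the frame of coaster_top between 0.012 and 0.021 m and angle between cap's own z axis and vertical below 0.12 rad and contact force between cap and coaster above 0.1 N and linear speed of cap below 0.02 m/s and contact force between the fingers and cap below 0.05 N); the robot touches nothing.
It fails at once if the cap is pressed down on the seat in the bottle's neck with more than 30 N (contact force between cap and neck_seat above 30 N).
It fails at once if the cap is dropped (falls free, faster than 0.45 m/s) (contact force between the fingers and cap below 0.05 N and linear speed of cap above 0.45 m/s).
It fails at once if a coin roll or the glue stick is moved by more than 20 mm (distance of any of coin_roll_0, coin_roll_1, glue_stick from where it was at the start of the episode above 0.02 m).
It fails at once if a coin roll or the glue stick is knocked over (angle between any of coin_roll_0, coin_roll_1, glue_stick's own z axis and vertical above 0.5 rad).
It also fails if it takes over 64 s, if anything falls off the work surface, if the arm or the gripper's body presses on something with over 40 N, if the wrist force passes 120 N, or if a joint passes its speed limit or range.

## Working session

There is one attempt and no reset: what is moved stays moved. The work goes in short steps, Python scripts to look and compute and a tool call to move; the robot and the scene stay as the last step left them, time stands still between calls to the robot, and variables do not carry over. Pictures are saved under pics/ and viewed, at most 10 in all, crops included, and the job is handed in when it is done.

Besides the shell and the picture viewer there is one more tool, called as name(argument=value, ...), one argument or row to a line, values as JSON. send_rows: Moves the arm, as the interface text tells. Its arguments: {"type":"object","properties":{"grip":{"type":"array"},"xyz":{"type":"array"},"yaw":{"type":"array"},"grip_force":{"type":"number"}},"required":["grip","xyz","yaw"]}

```bash
mkdir -p pics; ls
cat > h.py <<'E'
import numpy as np, cv2
from workcell import env, eyes
def grab(n):
    f=eyes.grab_frame(n); f["K"]=np.array([[f["fx"],0,f["cx"]],[0,f["fy"],f["cy"]],[0,0,1.]]); f["D"]=np.array(f["D"],float); f["pose"]=np.array(f["pose"]); return f
def save(f,p,crop=None,s=1):
    im=f["frame"][:,:,::-1]
    if crop: x0,y0,x1,y1=crop; im=im[y0:y1,x0:x1]
    cv2.imwrite(p,cv2.resize(im,None,fx=s,fy=s,interpolation=cv2.INTER_CUBIC))
def ray(f,uv):
    p=cv2.undistortPoints(np.array([[uv]],float),f["K"],f["D"])[0,0]
    d=f["pose"][:3,:3]@np.array([p[0],p[1],1]); return f["pose"][:3,3],d
def onz(f,uv,z):
    o,d=ray(f,uv); return o+d*(z-o[2])/d[2]
def proj(f,P):
    T=np.linalg.inv(f["pose"]); return cv2.projectPoints(np.array([P],float),cv2.Rodrigues(T[:3,:3])[0],T[:3,3],f["K"],f["D"])[0][0,0]
E
python3 - <<'E'
from h import *
for n in("side","top"):
    f=grab(n); save(f,f"pics/{n}0.png"); print(n,f["pose"].round(2).tolist())
print(env.state())
E
```

```text
pics
side [[0.98, -0.08, 0.16, 223.05], [-0.18, -0.4, 0.9, -1427.22], [-0.01, -0.91, -0.41, 711.56], [0.0, 0.0, 0.0, 1.0]]
top [[0.01, -0.99, 0.16, 293.03], [-1.0, -0.01, -0.0, -82.58], [0.0, -0.16, -0.99, 1259.59], [0.0, 0.0, 0.0, 1.0]]
{'time_s': 0.1, 'qpos': array([-7.49437235e+01,  1.83490048e+01,  8.96976672e+01,  8.57691164e-05,
        7.20438552e+01, -1.14618317e+00]), 'qvel': array([ 0.01071672, -0.05945754, -0.16567577,  0.01103498, -0.06365179,
        0.00850489]), 'effort': array([ 4.36373284e-04, -4.13333666e+01, -2.32509416e+01,  7.29403622e-02,
        4.21998894e-02, -6.89039234e-05]), 'ee_pos': array([ 160.32911149, -551.74195774,  213.20590767]), 'ee_rot': array([-1.79909492e+02, -1.89238031e-03,  1.62024317e+01]), 'force': array([-0.20720713,  0.87298056, -0.03728695]), 'torque': array([-0.04690551,  0.02570327,  0.00971976]), 'gripper_force': 0.0, 'gripper_width': 91.3516092639174}
```

View pics/side0.png

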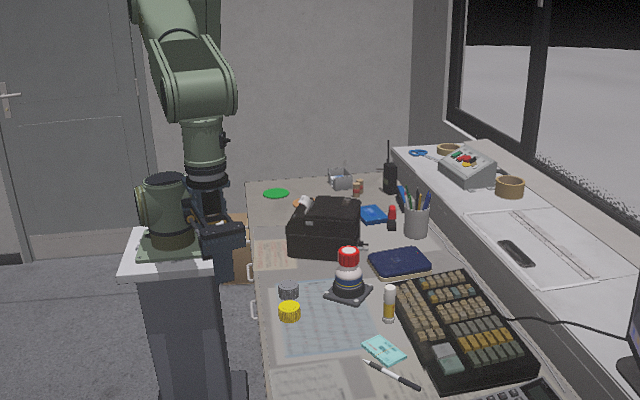

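View pics/top0.png

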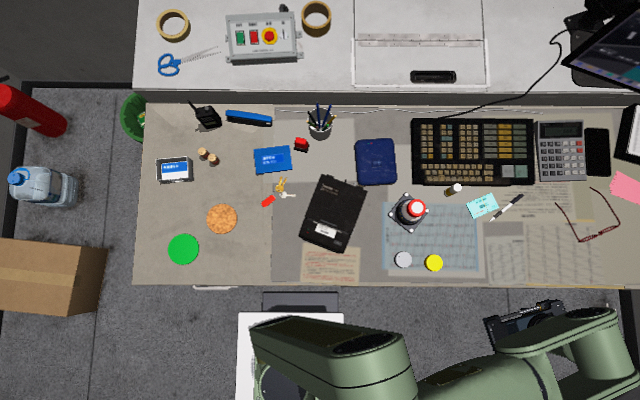

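Side view: the red cap is at (348,257), the grey one at (288,290), the yellow one at (289,312), the glue stick at (389,303) and the green disc at (276,194). The cork coaster is hidden behind the black case.

Top view:
- **Could be taken for the cap:** red (415,208), grey (403,260), yellow (434,263), plus small red objects at (301,144) and (268,201). I choose the red one on the bottle at (415,208).
- **Could be taken for the coaster:** cork (222,219), green (183,249). I choose the cork one.
- **Bystanders:** coin rolls at (203,153) and (214,160), glue stick at (453,190).

Run:
```python
from h import *
t=grab("top"); s=grab("side")
def comp(f,lo,hi,near,lo2=None,hi2=None):
    h=cv2.cvtColor(f["frame"],cv2.COLOR_RGB2HSV); m=cv2.inRange(h,lo,hi)
    if lo2: m|=cv2.inRange(h,lo2,hi2)
    n,l,st,c=cv2.connectedComponentsWithStats(m)
    k=[i for i in range(1,n) if st[i,4]>20]; i=min(k,key=lambda i:np.hypot(*(c[i]-near)))
    print(st[i],c[i].round(1)); return (l==i).astype(np.uint8)
R=((0,140,60),(8,255,255)); R2=((172,140,60),(180,255,255))
mt=comp(t,*R,(415,208),*R2); ms=comp(s,*R,(348,257),*R2)
cork=comp(t,(6,90,100),(22,255,255),(222,219))
c=cv2.findContours(cork,0,2)[0]; c=max(c,key=cv2.contourArea); e=cv2.fitEllipse(cv2.convexHull(c)); print("coaster",e,onz(t,e[0],6))
pts=np.array([onz(t,p[0].astype(float),6)[:2] for p in c],np.float32); print("mincirc",cv2.minEnclosingCircle(pts))
c=max(cv2.findContours(mt,0,2)[0],key=cv2.contourArea); e=cv2.fitEllipse(cv2.convexHull(c)); print("cap top",e,onz(t,e[0],124))
pts=np.array([onz(t,p[0].astype(float),124)[:2] for p in c],np.float32); print("mincirc",cv2.minEnclosingCircle(pts))
# side: column mid at mid height
x,y,w,h=cv2.boundingRect(ms); o,d=ray(s,(x+w/2-.5,y+h/2-.5)); print("side bbox",x,y,w,h,"z107:",onz(s,(x+w/2-.5,y+h/2-.5),107.5))
for P in[(0,0)]:
    pass
for n,uv,z in[("coin0",(204,152),52),("coin1",(214,158),52),("glue",(455,188),92),("case NW",(310,175),80),("grey",(403,258),33),("case br",(350,252),80),("case bl",(302,240),80),("case tr",(366,185),80)]: print(n,onz(t,uv,z).round())
a=t["frame"][150:270,360:500];b=s["frame"][210:330,260:430]
im=np.hstack([cv2.resize(a,(400,343)),cv2.resize(b,(400,282+61))]); cv2.imwrite("pics/crop1.png",im[:,:,::-1])
```

```text
[407 199  19  18 139] [415.3 208.2]
[338 245  21  22 285] [348.6 257.3]
[206 204  31  30 739] [221.1 218.5]
coaster ((221.15054321289062, 218.45631408691406), (29.73435401916504, 31.11492156982422), 58.91082763671875) [435.86547234 220.96784048   6.        ]
mincirc ((436.44097900390625, 220.8490753173828), 48.37689208984375)
cap top ((415.72607421875, 207.77835083007812), (17.504093170166016, 19.373912811279297), 64.98680877685547) [ 457.89873688 -362.26681622  124.        ]
mincirc ((457.2398376464844, -362.45782470703125), 28.035659790039062)
side bbox 338 245 21 22 z107: [ 457.08696044 -363.49026975  107.5       ]
coin0 [638. 273.  52.]
coin1 [619. 241.  52.]
glue [ 523. -488.   92.]
case NW [561. -58.  80.]
grey [ 317. -341.   33.]
case br [ 332. -177.   80.]
case bl [366. -37.  80.]
case tr [ 532. -226.   80.]
```

View pics/crop1.png

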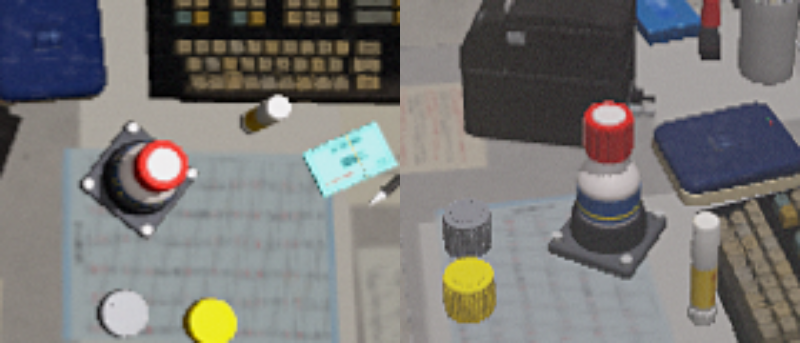

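The crop confirms it: the red ribbed cap sits on the white bottle with the blue band in the square holder, and the grey and yellow caps stand separately. The cap is at about (458, -364) and the coaster at (436, 221). Moving above the bottle at safe height.

send_rows(
  grip=[1,1,1,1,1,1,1,1],
  xyz=[
    [0.033,0.021,0],
    [0.066,0.042,0],
    [0.099,0.063,0],
    [0.132,0.084,0],
    [0.165,0.105,0],
    [0.198,0.126,0],
    [0.231,0.147,0],
    [0.264,0.168,0],
  ],
  yaw=[-2,-4,-6,-8,-10,-12,-14,-16],
  grip_force=50,
)

```text
time_s: 0.87
ee_pos: [425.8, -382.8, 213.9]
ee_rot: [180.0, 0.0, 0.1]
force: [0.2, 0.0, 0.9]
gripper_width: 91.4
gripper_force: 0.0
```

send_rows(
  grip=[1,1,1,1],
  xyz=[
    [0.02,0.012,0],
    [0.0335,0.02,0],
    [0.0335,0.02,0],
    [0.0335,0.02,0],
  ],
  yaw=[0,0,0,0],
)

```text
time_s: 1.2
ee_pos: [458.2, -363.7, 213.6]
ee_rot: [-180.0, 0.1, 0.3]
force: [-0.3, -0.3, -0.5]
gripper_width: 91.4
gripper_force: 0.0
```

send_rows(
  grip=[1,1,1,1,1,1],
  xyz=[
    [0,0,-0.03],
    [0,0,-0.06],
    [0,0,-0.09],
    [0,0,-0.11],
    [0,0,-0.119],
    [0,0,-0.119],
  ],
  yaw=[0,0,0,0,0,0],
)

```text
time_s: 1.7
ee_pos: [455.8, -364.0, 92.9]
ee_rot: [-179.8, 0.2, 0.1]
force: [0.6, 0.1, 0.5]
gripper_width: 91.0
gripper_force: 0.0
```

Run:
```python
from h import *
t=grab("top"); s=grab("side"); st=env.state(); print(st["ee_pos"],st["force"])
a=t["frame"][150:270,360:500];b=s["frame"][200:320,270:410]
cv2.imwrite("pics/crop2.png",np.hstack([cv2.resize(a,(400,343)),cv2.resize(b,(400,343))])[:,:,::-1])
```

```text
[ 457.93045721 -365.18138221   95.90436291] [ 0.03964511  0.12478364 -0.1133389 ]
```

View pics/crop2.png

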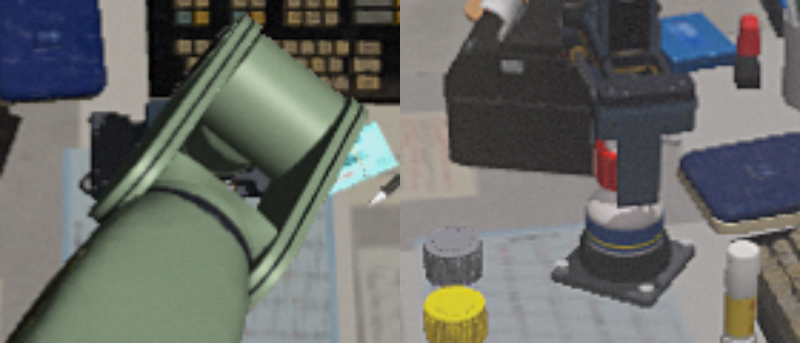

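The fingers straddle the cap, with the front finger at crop (640,165) in front of the red shell. Closing now.

send_rows(
  grip=[0.5,0.3,0.1,-0.1,-0.1,-0.1,-0.1,-0.1],
  xyz=[
    [0,0,0],
    [0,0,0],
    [0,0,0],
    [0,0,0],
    [0,0,0],
    [0,0,0],
    [0,0,0],
    [0,0,0],
  ],
  yaw=[0,0,0,0,0,0,0,0],
  grip_force=15,
)

```text
time_s: 2.47
ee_pos: [458.0, -364.2, 95.1]
ee_rot: [180.0, -0.0, 0.2]
force: [-1.0, -0.3, 1.5]
gripper_width: 50.2
gripper_force: 15.0
```

send_rows(
  grip=[-0.1,-0.1,-0.1,-0.1],
  xyz=[
    [0,0,0],
    [0,0,0],
    [0,0,0],
    [0,0,0],
  ],
  yaw=[0,0,0,0],
)

```text
time_s: 2.8
ee_pos: [458.0, -364.2, 95.1]
ee_rot: [180.0, -0.0, 0.2]
force: [-0.8, 0.8, 2.3]
gripper_width: 50.1
gripper_force: 15.0
```

send_rows(
  grip=[-0.3,-0.3,-0.3,-0.3],
  xyz=[
    [0,0,0],
    [0,0,0],
    [0,0,0],
    [0,0,0],
  ],
  yaw=[0,0,0,0],
  grip_force=50,
)

```text
time_s: 3.13
ee_pos: [458.0, -364.2, 95.1]
ee_rot: [180.0, -0.0, 0.2]
force: [0.3, 0.6, 2.5]
gripper_width: 49.2
gripper_force: 50.0
```

send_rows(
  grip=[-0.3,-0.3,-0.3,-0.3],
  xyz=[
    [0,0,-0.0005],
    [0,0,-0.001],
    [0,0,-0.001],
    [0,0,-0.001],
  ],
  yaw=[0,0,0,0],
)

```text
time_s: 3.47
ee_pos: [458.0, -364.2, 94.1]
ee_rot: [180.0, -0.0, 0.2]
force: [-0.2, -0.1, 2.9]
gripper_width: 49.4
gripper_force: 50.0
```

send_rows(
  grip=[-0.3,-0.3,-0.3,-0.3],
  xyz=[
    [0,0,-0.0005],
    [0,0,-0.001],
    [0,0,-0.001],
    [0,0,-0.001],
  ],
  yaw=[0,0,0,0],
)

```text
time_s: 3.8
ee_pos: [458.0, -364.2, 93.0]
ee_rot: [180.0, -0.0, 0.2]
force: [0.1, 0.2, 3.2]
gripper_width: 49.4
gripper_force: 50.0
```

send_rows(
  grip=[-0.3,-0.3,-0.3],
  xyz=[
    [0,0,-0.0005],
    [0,0,-0.0008],
    [0,0,-0.0008],
  ],
  yaw=[0,0,0],
)

```text
time_s: 4.05
ee_pos: [458.1, -364.3, 92.5]
ee_rot: [180.0, -0.0, 0.2]
force: [-0.7, 0.0, 5.5]
gripper_width: 49.7
gripper_force: 50.0
```

send_rows(
  grip=[-0.3,-0.3,-0.3],
  xyz=[
    [0,0,-0.0003],
    [0,0,-0.0005],
    [0,0,-0.0005],
  ],
  yaw=[0,0,0],
)

```text
time_s: 4.3
ee_pos: [458.1, -364.3, 92.3]
ee_rot: [180.0, -0.0, 0.2]
force: [0.3, 0.8, 7.5]
gripper_width: 49.4
gripper_force: 50.0
```

send_rows(
  grip=[-0.3,-0.3,-0.3],
  xyz=[
    [0,0,-0.0005],
    [0,0,-0.001],
    [0,0,-0.001],
  ],
  yaw=[0,0,0],
)

```text
time_s: 4.55
ee_pos: [458.2, -364.5, 91.5]
ee_rot: [179.9, -0.1, 0.2]
force: [0.2, 1.0, 7.0]
gripper_width: 49.2
gripper_force: 50.0
```

send_rows(
  grip=[-0.3,-0.3,-0.3],
  xyz=[
    [0,0,-0.0005],
    [0,0,-0.001],
    [0,0,-0.001],
  ],
  yaw=[0,0,0],
)

```text
time_s: 4.8
ee_pos: [458.4, -364.6, 91.2]
ee_rot: [179.9, -0.1, 0.2]
force: [-0.9, 1.7, 10.5]
gripper_width: 49.4
gripper_force: 50.0
```

send_rows(
  grip=[-0.3,-0.3,-0.3,-0.3],
  xyz=[
    [0,0,-0.0005],
    [0,0,-0.001],
    [0,0,-0.001],
    [0,0,-0.001],
  ],
  yaw=[0,0,0,0],
)

```text
time_s: 5.13
ee_pos: [458.5, -364.7, 90.9]
ee_rot: [179.9, -0.1, 0.2]
force: [-1.4, 2.4, 14.5]
gripper_width: 49.4
gripper_force: 50.0
```

send_rows(
  grip=[-0.3,-0.3,-0.3],
  xyz=[
    [0,0,-0.0005],
    [0,0,-0.0005],
    [0,0,-0.0005],
  ],
  yaw=[0,0,0],
)

```text
time_s: 5.38
ee_pos: [458.6, -364.7, 90.6]
ee_rot: [179.9, -0.1, 0.2]
force: [-2.0, 1.9, 16.2]
gripper_width: 49.2
gripper_force: 50.0
```

About 16 N against the rigid inner half. Turning anticlockwise now.

send_rows(
  grip=[-0.3,-0.3,-0.3,-0.3],
  xyz=[
    [0,0,0],
    [0,0,0],
    [0,0,0],
    [0,0,0],
  ],
  yaw=[3,6,9,12],
)

```text
time_s: 5.72
ee_pos: [459.5, -365.0, 90.8]
ee_rot: [179.8, -0.2, 12.3]
force: [-0.6, 2.8, 13.8]
gripper_width: 49.4
gripper_force: 50.0
```

send_rows(
  grip=[-0.3,-0.3,-0.3,-0.3],
  xyz=[
    [0,0,0],
    [0,0,0],
    [0,0,0],
    [0,0,0],
  ],
  yaw=[3,6,9,12],
)

```text
time_s: 6.05
ee_pos: [459.6, -364.7, 90.8]
ee_rot: [179.8, -0.2, 24.3]
force: [0.2, 3.8, 14.6]
gripper_width: 49.1
gripper_force: 50.0
```

```bash
python3 -c "
from h import *
s=env.state(); print(s['force'],s['torque'],s['ee_pos'],s['ee_rot'],s['qpos'])"
```

```text
[ 0.20412392  3.81410044 14.62031806] [ 0.62020865  0.04874407 -0.0641605 ] [ 459.59663391 -364.65732218   90.82785793] [179.79091837  -0.18545328  24.30575962] [-3.95953305e+01  2.50244844e+01  9.82849821e+01  8.94977574e-02
  5.64212178e+01  2.60499238e+01]
```

send_rows(
  grip=[-0.3,-0.3,-0.3,-0.3],
  xyz=[
    [0,0,-0.0005],
    [0,0,-0.0005],
    [0,0,-0.0005],
    [0,0,-0.0005],
  ],
  yaw=[3,6,9,12],
)

```text
time_s: 6.38
ee_pos: [459.7, -364.3, 90.5]
ee_rot: [179.8, -0.2, 36.3]
force: [-0.1, 4.0, 16.7]
gripper_width: 49.2
gripper_force: 50.0
```

```bash
python3 -c "
from h import *
s=env.state(); print(s['force'],s['torque'])"
```

```text
[-0.10974843  3.98944752 16.65220208] [ 0.77396419 -0.04659152 -0.12440853]
```

send_rows(
  grip=[-0.3,-0.3,-0.3,-0.3],
  xyz=[
    [0,0,0],
    [0,0,0],
    [0,0,0],
    [0,0,0],
  ],
  yaw=[3,6,9,12],
)

```text
time_s: 6.72
ee_pos: [459.6, -363.9, 90.5]
ee_rot: [179.8, -0.1, 48.3]
force: [0.4, 5.5, 17.2]
gripper_width: 49.6
gripper_force: 50.0
```

```bash
python3 -c "
from h import *
s=env.state(); print(s['force'],s['torque'])"
```

```text
[ 0.41277412  5.48917253 17.15648564] [ 0.92703261 -0.07378935 -0.10837852]
```

send_rows(
  grip=[-0.3,-0.3,-0.3,-0.3],
  xyz=[
    [0,0.0003,0],
    [0,0.0006,0],
    [0,0.001,0],
    [0,0.001,0],
  ],
  yaw=[3,6,9,12],
)

```text
time_s: 7.05
ee_pos: [459.6, -363.5, 90.6]
ee_rot: [179.7, -0.0, 60.3]
force: [0.7, 4.0, 17.0]
gripper_width: 49.6
gripper_force: 50.0
```

send_rows(
  grip=[-0.3,-0.3,-0.3,-0.3],
  xyz=[
    [0,0,0],
    [0,0,0],
    [0,0,0],
    [0,0,0],
  ],
  yaw=[3,6,9,12],
)

```text
time_s: 7.38
ee_pos: [459.4, -363.1, 90.5]
ee_rot: [179.8, -0.0, 72.3]
force: [-0.4, 4.3, 16.3]
gripper_width: 49.4
gripper_force: 50.0
```

```bash
python3 -c "
from h import *
s=env.state(); print(s['force'],s['torque'])"
```

```text
[-0.35182748  4.33874227 16.26145465] [ 0.83232643  0.03217788 -0.08252204]
```

send_rows(
  grip=[-0.3,-0.3,-0.3,-0.3],
  xyz=[
    [0,0,0],
    [0,0,0],
    [0,0,0],
    [0,0,0],
  ],
  yaw=[3,6,9,12],
)

```text
time_s: 7.72
ee_pos: [459.2, -362.9, 90.8]
ee_rot: [179.8, -0.0, 84.2]
force: [-2.1, 6.7, 27.1]
gripper_width: 49.4
gripper_force: 50.0
```

```bash
python3 -c "
from h import *
s=env.state(); print(s['force'],s['torque'])"
```

```text
[-2.06360367  6.71773258 27.08074967] [ 1.06606043  0.47160529 -0.31722936]
```

The torque jumped to 0.32 N m with the force at 27 N, so it has reached the end stop. Easing off the push at once.

send_rows(
  grip=[-0.3,-0.3,-0.3,-0.3],
  xyz=[
    [0,0,0.0025],
    [0,0,0.004],
    [0,0,0.004],
    [0,0,0.004],
  ],
  yaw=[-1,-2,-2,-2],
)

```text
time_s: 8.05
ee_pos: [458.7, -363.5, 92.7]
ee_rot: [179.9, 0.0, 82.2]
force: [-0.2, 1.8, 8.6]
gripper_width: 49.4
gripper_force: 50.0
```

send_rows(
  grip=[-0.3,-0.3,-0.3,-0.3],
  xyz=[
    [0,0,0.001],
    [0,0,0.002],
    [0,0,0.003],
    [0,0,0.003],
  ],
  yaw=[0,0,0,0],
)

```text
time_s: 8.38
ee_pos: [457.9, -363.3, 94.5]
ee_rot: [180.0, 0.0, 82.2]
force: [0.4, -0.4, 2.5]
gripper_width: 49.5
gripper_force: 50.0
```

```bash
python3 -c "
from h import *
s=env.state(); print(s['force'],s['torque'],s['ee_pos'])"
```

```text
[ 0.38762365 -0.42264977  2.49506507] [-0.05426431 -0.1406022  -0.01997618] [ 457.94078786 -363.28046743   94.54604627]
```

send_rows(
  grip=[-0.3,-0.3,-0.3,-0.3,-0.3],
  xyz=[
    [0,0,0.001],
    [0,0,0.002],
    [0,0,0.003],
    [0,0,0.004],
    [0,0,0.004],
  ],
  yaw=[0,0,0,0,0],
)

```text
time_s: 8.8
ee_pos: [457.7, -363.0, 98.4]
ee_rot: [-180.0, -0.0, 82.2]
force: [0.5, 1.0, 0.1]
gripper_width: 49.4
gripper_force: 50.0
```

No resistance, so it is unlocked. Lifting.

send_rows(
  grip=[-0.3,-0.3,-0.3,-0.3,-0.3,-0.3,-0.3,-0.3],
  xyz=[
    [0,0,0.004],
    [0,0,0.01],
    [0,0,0.018],
    [0,0,0.03],
    [0,0,0.05],
    [0,0,0.075],
    [0,0,0.1],
    [0,0,0.12],
  ],
  yaw=[0,0,0,0,0,0,0,0],
)

```text
time_s: 9.47
ee_pos: [458.3, -363.4, 221.6]
ee_rot: [179.9, 0.1, 82.2]
force: [-0.5, -0.6, -0.7]
gripper_width: 49.3
gripper_force: 50.0
```

Run:
```python
from h import *
s=grab("side"); st=env.state(); print(st["ee_pos"],st["ee_rot"],st["force"],st["gripper_width"])
save(s,"pics/crop3.png",(250,170,450,320),3)
```

```text
[ 459.94409095 -364.78102717  225.73181993] [179.48382706   0.31454786  82.20225195] [ 1.22610778 -0.66758934  1.87166144] 49.294950520760445
```

View pics/crop3.png

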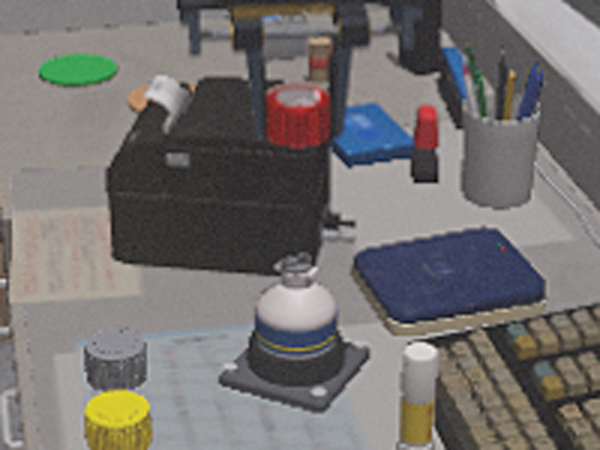

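The cap is held upright between the fingers at crop (297,117) and the bottle neck is bare at (297,268). Carrying it to the coaster.

send_rows(
  grip=[-0.3,-0.3,-0.3,-0.3,-0.3,-0.3,-0.3,-0.3],
  xyz=[
    [-0.001,0.015,0],
    [-0.002,0.045,0],
    [-0.004,0.08,0],
    [-0.005,0.115,0],
    [-0.006,0.15,0],
    [-0.007,0.185,0],
    [-0.008,0.22,0],
    [-0.009,0.255,0],
  ],
  yaw=[0,0,0,0,0,0,0,0],
)

```text
time_s: 10.18
ee_pos: [447.3, -105.7, 217.8]
ee_rot: [-179.9, -0.0, 82.2]
force: [0.9, -0.4, -0.4]
gripper_width: 49.6
gripper_force: 50.0
```

send_rows(
  grip=[-0.3,-0.3,-0.3,-0.3,-0.3,-0.3,-0.3,-0.3],
  xyz=[
    [-0.001,0.035,0],
    [-0.002,0.07,0],
    [-0.004,0.105,0],
    [-0.005,0.14,0],
    [-0.006,0.175,0],
    [-0.007,0.21,0],
    [-0.008,0.245,0],
    [-0.009,0.275,0],
  ],
  yaw=[0,0,0,0,0,0,0,0],
)

```text
time_s: 10.85
ee_pos: [438.0, 169.1, 217.9]
ee_rot: [-179.9, 0.0, 82.3]
force: [0.5, -0.6, -1.8]
gripper_width: 49.2
gripper_force: 50.0
```

send_rows(
  grip=[-0.3,-0.3,-0.3,-0.3,-0.3,-0.3],
  xyz=[
    [-0.001,0.025,0],
    [-0.002,0.045,0],
    [-0.004,0.054,0],
    [-0.004,0.054,0],
    [-0.004,0.054,0],
    [-0.004,0.054,0],
  ],
  yaw=[0,0,0,0,0,0],
)

```text
time_s: 11.35
ee_pos: [435.5, 219.7, 218.4]
ee_rot: [-180.0, 0.1, 82.2]
force: [0.2, 0.2, 0.2]
gripper_width: 49.4
gripper_force: 50.0
```

send_rows(
  grip=[-0.3,-0.3,-0.3,-0.3,-0.3,-0.3,-0.3,-0.3],
  xyz=[
    [0,0,-0.02],
    [0,0,-0.055],
    [0,0,-0.09],
    [0,0,-0.12],
    [0,0,-0.15],
    [0,0,-0.175],
    [0,0.001,-0.19],
    [0,0.001,-0.195],
  ],
  yaw=[0,0,0,0,0,0,0,0],
)

```text
time_s: 12.02
ee_pos: [434.4, 219.8, 21.4]
ee_rot: [-179.8, 0.2, 82.1]
force: [0.7, 0.0, -0.6]
gripper_width: 49.2
gripper_force: 50.0
```

send_rows(
  grip=[-0.3,-0.3,-0.3,-0.3,-0.3],
  xyz=[
    [0,0,-0.003],
    [0,0,-0.006],
    [0,0,-0.008],
    [0,0,-0.008],
    [0,0,-0.008],
  ],
  yaw=[0,0,0,0,0],
)

```text
time_s: 12.43
ee_pos: [436.5, 222.0, 16.4]
ee_rot: [179.9, -0.1, 82.2]
force: [-0.3, -0.3, 0.1]
gripper_width: 49.7
gripper_force: 50.0
```

Run:
```python
from h import *
t=grab("top"); st=env.state(); print(st["ee_pos"],st["ee_rot"],st["force"])
save(t,"pics/crop4.png",(150,140,300,260),4)
```

```text
[436.41442978 222.01405278  16.40261665] [ 1.79920999e+02 -4.79115400e-02  8.22009276e+01] [ 0.30816507 -0.08870834 -0.91274097]
```

View pics/crop4.png

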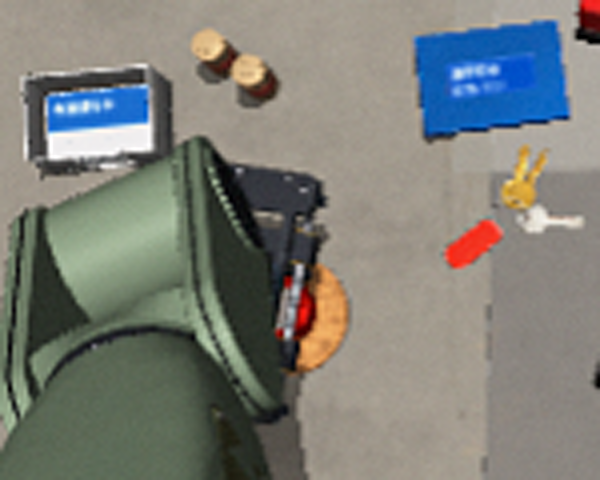

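The cap is low over the cork coaster, whose rim runs at crop (345,315), and the coin rolls at (210,50) and (253,75) are untouched. Lowering until contact.

send_rows(
  grip=[-0.3,-0.3,-0.3,-0.3],
  xyz=[
    [0,0,-0.002],
    [0,0,-0.004],
    [0,0,-0.004],
    [0,0,-0.004],
  ],
  yaw=[0,0,0,0],
)

```text
time_s: 12.82
ee_pos: [435.8, 221.8, 11.6]
ee_rot: [-180.0, 0.0, 82.2]
force: [-0.4, 0.3, -0.3]
gripper_width: 49.5
gripper_force: 50.0
```

send_rows(
  grip=[-0.3,-0.3,-0.3,-0.3],
  xyz=[
    [0,0,-0.0005],
    [0,0,-0.001],
    [0,0,-0.0015],
    [0,0,-0.0015],
  ],
  yaw=[0,0,0,0],
)

```text
time_s: 13.15
ee_pos: [436.0, 221.9, 10.2]
ee_rot: [180.0, -0.0, 82.2]
force: [1.0, 0.2, -1.6]
gripper_width: 49.3
gripper_force: 50.0
```

send_rows(
  grip=[-0.3,-0.3,-0.3],
  xyz=[
    [0,0,-0.0005],
    [0,0,-0.001],
    [0,0,-0.001],
  ],
  yaw=[0,0,0],
)

```text
time_s: 13.4
ee_pos: [436.0, 221.9, 10.1]
ee_rot: [180.0, -0.0, 82.2]
force: [-2.4, -0.9, 8.6]
gripper_width: 48.8
gripper_force: 50.0
```

send_rows(
  grip=[-0.3,-0.3,-0.3,-0.3],
  xyz=[
    [0,0,0.0005],
    [0,0,0.0005],
    [0,0,0.0005],
    [0,0,0.0005],
  ],
  yaw=[0,0,0,0],
  grip_force=10,
)

```text
time_s: 13.73
ee_pos: [436.1, 221.9, 9.9]
ee_rot: [180.0, -0.0, 82.2]
force: [-1.2, -0.4, 4.8]
gripper_width: 50.2
gripper_force: 10.0
```

send_rows(
  grip=[0.15,0.2,0.3,0.5,0.7,0.8,0.8,0.8],
  xyz=[
    [0,0,0],
    [0,0,0],
    [0,0,0],
    [0,0,0],
    [0,0,0],
    [0,0,0],
    [0,0,0],
    [0,0,0],
  ],
  yaw=[0,0,0,0,0,0,0,0],
)

```text
time_s: 14.4
ee_pos: [435.9, 221.8, 9.6]
ee_rot: [180.0, 0.0, 82.2]
force: [0.5, 0.7, -0.0]
gripper_width: 82.3
gripper_force: 0.0
```

Released. Rising straight up, then clearing the view.

send_rows(
  grip=[0.8,0.8,0.8,0.8,0.8,0.8,0.8,0.8],
  xyz=[
    [0,0,0.01],
    [0,0,0.03],
    [0,0,0.06],
    [0,0,0.095],
    [0,0,0.13],
    [0,0,0.165],
    [0,0,0.2],
    [0,0,0.21],
  ],
  yaw=[0,0,0,0,0,0,0,0],
)

```text
time_s: 15.07
ee_pos: [438.3, 223.0, 225.3]
ee_rot: [179.5, -0.3, 82.2]
force: [0.7, 0.5, 1.1]
gripper_width: 82.4
gripper_force: 0.0
```

send_rows(
  grip=[0.8,0.8,0.8,0.8,0.8,0.8,0.8,0.8],
  xyz=[
    [0,-0.03,0],
    [0,-0.06,0],
    [0,-0.09,0],
    [0,-0.12,0],
    [0,-0.15,0],
    [0,-0.18,0],
    [0,-0.2,0],
    [0,-0.2,0],
  ],
  yaw=[0,0,0,0,0,0,0,0],
)

```text
time_s: 15.73
ee_pos: [435.4, 18.9, 219.1]
ee_rot: [-180.0, 0.1, 82.0]
force: [0.2, 0.8, -0.2]
gripper_width: 82.0
gripper_force: 0.0
```

Run:
```python
from h import *
t=grab("top"); st=env.state(); print(st["ee_pos"],st["force"])
h=cv2.cvtColor(t["frame"],cv2.COLOR_RGB2HSV); m=cv2.inRange(h,(0,140,60),(8,255,255))|cv2.inRange(h,(172,140,60),(180,255,255))
m[:195]=0;m[240:]=0;m[:,:200]=0;m[:,245:]=0
c=cv2.findContours(m,0,2)[0]
if c:
    p=np.vstack(c); (x,y),r=cv2.minEnclosingCircle(p); print(x,y,r,onz(t,(x,y),39))
save(t,"pics/crop5.png",(150,140,300,260),4)
```

```text
[435.53562148  20.58103242 219.15488232] [ 0.6566583  0.2702483 -0.0232084]
219.0 217.0 8.24631118774414 [436.52825552 219.74298234  39.        ]
```

View pics/crop5.png

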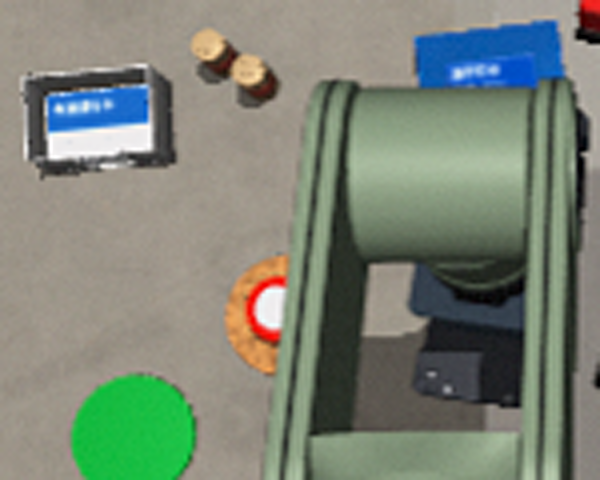

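The cap stands upright, white top up, at crop (270,308), central on the cork coaster. The coin rolls have not moved and the gripper touches nothing. Handing in.

```bash
python3 -c "
from h import *
print(env.job_done())"
```

```text
the job is handed in; nothing more can be done
None
```

The cap was pressed, unlocked, lifted off, set upright on the cork coaster and released. The job is handed in, but no verdict came back; the push briefly read 27 N at the end stop, over the 25 N limit but under the 30 N failure threshold, and I eased it off straight away.

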